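Turn the doughnut stand until the chocolate one is at the front

ROBOT

A 7-joint arm with a two-finger parallel gripper is mounted at the origin on a cart in front of the work surface, level with it; the furniture and walls round the work are solid. World frame = base frame: x ahead of the robot, y to its left, z up, the work surface at z = 0. Lengths are in m, angles in rad, forces in N, time in s.
With the tool pointing down it reaches from about 0.425 to 1.025 m from the base axis. Payload 9.4 kg.
Tool frame: the origin (TCP) lies midway between the tips of the shut fingers; the grasp point (between the pads) lies 19 mm behind it (robot.grasp_offset is the z of the grasp point in the tool frame, in m); z points along the fingers, y is the line along which they close (so a half turn about z gives the same grasp; the last joint's range is limited). The gripper opens to 85 mm and grips with 20 to 120 N. Pads are 22 mm wide; open, the fingers measure 114 mm over their backs; the gripper's body (76 mm by 85 mm) begins 54 mm behind the grasp point. The pads swing forward as they close: fully open they stand 13 mm farther back than shut.
Start: joints at [-1.316, 0.599, -0.003, 1.599, 0.002, 0.943, -0.08], TCP at [0.236, 0.685, 0.231] pointing down, gripper open.
Joint ranges: [-2.57, 2.57], [-0.35, 1.97], [-1.29, 1.29], [0.11, 2.56], [-1.05, 4.19], [0.11, 1.86], [-2.63, 2.63]. Speed limits (rad/s): [2.22, 2.22, 3.01, 3.01, 3.14, 3.14, 3.14].

INTERFACE

Orientations are given as a 3x3 rotation matrix whose columns are the frame's x, y, z axes.
In Python, from cell import robot gives the robot as it stands.
- The arm moves only by the tool play_rows, never from a script. Its argument "deltas" is a list of rows, each an object with "translation": the shift along the tool's x, y, z in mm, a list of three; "dr": the turn, a rotation vector about the tool's x, y, z in rad, a list of three; "claw": the closure, from -1 (fully open) to 1 (shut), so that 0 is half open. In form: [{"translation": [tx, ty, tz], "dr": [rx, ry, rz], "claw": claw}, ...]. A call has 1 to 12 rows; each row shifts and turns the commanded pose from where the row before left it, along the tool's axes as they then stand; what a row does not reach is not made up. A row lasts 1/8 s, in which the tool goes at most 62.5 mm and 10.7 degrees, less where a joint would pass 70% of its speed; a pose out of reach is approached as far as the arm can. A call is refused whole if a number of a shift passes 62.5 or a number of a turn 0.188, either way. A call with a gripper value outside its range is refused whole. The fingers move at their own pace and stop on an object; "grip_force" is the grip in N (left out, the last holds). Time passes only in rows, so rows that do not move let the fingers close. It gives the time, the measured TCP pose, the force, the opening and the grip force at its end, in the units of the state.
- robot.get_state(): the state, without advancing time (a new reading comes with each control period).
- robot.camera(name): name is "scene" or "top" or "wrist"; returns (picture, depth): 480x640x3 uint8, red, green, blue; 480x640 float32, m along the optical axis (not along the pixel's ray), 0 where there is no reading.
- robot.camera_model(name): a dict with "K" (3x3 intrinsics, pixels), "world_to_cam" (4x4, takes a point from world to camera coordinates). Camera axes: x right, y down, z forward; pixel columns grow to the right and rows downward; lengths in m; the calibration is good to about 2 mm. The wrist camera is an equidistant fisheye: a pixel r from the principal point sees the ray r / f radians off the axis. A picture is of the moment at which its call begins: read the wrist's pose just before it. camera_model takes no time and is no camera call; for the wrist camera it gives the pose at the moment of the call.
- robot.job_done(): hands the job in; it is judged then, once.
Trained networks look in the newest picture that a camera, given by its name, has taken for a name from the list of things; names that differ only in an ending like _2 or _b are one class to them, and where a whole thing is asked for, a point or a joint stands for the part that bears it (a point fixed in the world has none). Each returns a list of dicts, best first, with "confidence" (0 to 1); they miss things now and then, are a little off and sometimes report something else, mostly with a low value. They report only what shows in the picture. A call takes as long as a camera call. They do not tell look-alikes from the thing itself.
- robot.boxes_of(camera, name): "centre" ([x, y, z] in m, in the coordinates of the camera as it stood for that picture, good to about 4 mm: the middle of the surface that is visible of it).
- robot.masks_of(camera, name): "pixels" (480x640 bool, what is visible of it).
- robot.tip_of(camera, name): "centre" ([x, y, z] in m, in the coordinates of the camera as it stood for that picture, good to about 4 mm: a listed point, or the origin of a listed thing).
The state is a dict: "time_s": time; "joints": joint angles; "joint_vel": joint speeds; "joint_torque": joint torques, N m; "tcp_pos": TCP position; "eef_rot": TCP orientation; "ft_force": force on the tool from outside, world axes, zero at the start; "torque": the same for the moment, N m; "width": finger opening in m; "grip_force": force on a finger pad.
Only numpy, scipy, OpenCV 4.12 (cv2) and the standard library are available. Lean on these libraries where they do the work, as an engineer would, in place of code of your own. Each camera call takes 0.05 s, during which the arm holds its last target. There are 200 camera calls.

TASK

Turn the doughnut stand by pushing the pegs on its rim with your fingertips, until the chocolate doughnut is at the front, its middle in line with the brass arrow, then let go with the stand at rest. Turn it gently so that all the doughnuts stay in their places; do not touch or lift any doughnut, and leave the milk jug, the glass and the cup beside the stand where they are.

Things in the scene. Friction and masses are not known exactly. Their poses are not given: they have to be found in the camera images.
- board: fixed dark wooden round board, 310 mm across and 12 mm thick, under the turntable. Origin: its underside, on the vertical turning axis of the plate. A tab on its rim with a brass arrow marks the front: the arrow lies along the board's own -x axis, which points roughly to the robot, up to 20 degrees off
- arrow_tip (a point): tip of the brass arrow (a cone 20 mm thick and 34 mm long) that lies on the front tab and points at the turning axis; 147 mm from the axis, at z = 0.021; the arrow's top is at z = 0.031
- plate (a joint): turning angle of the plate in rad from where it started, growing counter-clockwise seen from above. It turns freely in either direction as far as the job can need. It turns against slight friction (about 1 N at a peg) and stops within a few degrees when it is no longer pushed
- hub (a point): centre of the turning plate on the axis, at the plate's upper face, z = 0.040. White round plate, 260 mm across, 14 mm thick (its underside z = 0.026). A brass knob 22 mm thick rises 36 mm at its centre
- peg_0 (a point): top centre of one of three upright wooden push pegs on the plate's rim, one in each gap between two doughnuts (60 degrees round from their centres); 14 mm thick with a 17 mm head, 45 mm tall (z = 0.040 to 0.085), 118 mm from the axis; turns with the plate
- peg_1 (a point): top centre of one of three upright wooden push pegs on the plate's rim, one in each gap between two doughnuts (60 degrees round from their centres); 14 mm thick with a 17 mm head, 45 mm tall (z = 0.040 to 0.085), 118 mm from the axis; turns with the plate
- peg_2 (a point): top centre of one of three upright wooden push pegs on the plate's rim, one in each gap between two doughnuts (60 degrees round from their centres); 14 mm thick with a 17 mm head, 45 mm tall (z = 0.040 to 0.085), 118 mm from the axis; turns with the plate
- chocolate_doughnut: doughnut with dark chocolate icing, 105 mm across and 38 mm high, lying flat and loose on the turning plate with its centre about 75 mm from the axis. Origin: centre of its underside, z = 0.040 in the world. Its yaw means nothing
- plain_doughnut_a: plain golden doughnut, 105 mm across and 38 mm high, lying flat and loose on the turning plate with its centre about 75 mm from the axis. Origin: centre of its underside, z = 0.040 in the world. Its yaw means nothing
- plain_doughnut_b: plain golden doughnut, 105 mm across and 38 mm high, lying flat and loose on the turning plate with its centre about 75 mm from the axis. Origin: centre of its underside, z = 0.040 in the world. Its yaw means nothing
- milk_jug: bystander: loose steel-grey milk jug with a handle, 72x94x80 mm; origin at the centre of its underside
- water_glass: bystander: loose clear glass, 81 mm across, 92 mm high; origin at the centre of its underside
- espresso_cup: bystander: loose pale espresso cup with a handle, 68x88x58 mm; origin at the centre of its underside
There are look-alikes about, which are no part of the job. What is meant by the chocolate_doughnut is not green or red, and is the larger of those in its own colour.

How it is judged:
At the end, for the whole second after the job is handed in: Chocolate doughnut's centre within 12 mm of the line from the turning axis to the arrow, on the arrow's side; plate at rest; all doughnuts flat on the plate, centres 55 to 95 mm from the axis; jug, glass and cup upright, within 20 mm of their start (y of chocolate_doughnut in the frame of board between -0.012 and 0.012 m and x of chocolate_doughnut in the frame of board below -0.05 m and velocity of joint plate between -0.05 and 0.05 rad/s and horizontal distance between chocolate_doughnut and hub between 0.055 and 0.095 m and height (world z) of chocolate_doughnut between 0.034 and 0.046 m and angle between each of chocolate_doughnut, plain_doughnut_a, plain_doughnut_b's own z axis and vertical below 0.12 rad and linear speed of each of chocolate_doughnut, plain_doughnut_a, plain_doughnut_b below 0.02 m/s and horizontal distance between plain_doughnut_a and hub between 0.055 and 0.095 m and height (world z) of plain_doughnut_a between 0.034 and 0.046 m and horizontal distance between plain_doughnut_b and hub between 0.055 and 0.095 m and height (world z) of plain_doughnut_b between 0.034 and 0.046 m and distance of each of milk_jug, water_glass, espresso_cup from where it was at the start of the episode below 0.02 m and angle between each of milk_jug, water_glass, espresso_cup's own z axis and vertical below 0.2 rad); the robot touches nothing.
It fails at once if the robot touches a doughnut (contact force between any of the fingers, the arm and chocolate_doughnut above 0.3 N or contact force between any of the fingers, the arm and plain_doughnut_a above 0.3 N or contact force between any of the fingers, the arm and plain_doughnut_b above 0.3 N).
It fails at once if a doughnut is lifted off or falls from the plate (height (world z) of any of chocolate_doughnut, plain_doughnut_a, plain_doughnut_b above 0.05 m or height (world z) of any of chocolate_doughnut, plain_doughnut_a, plain_doughnut_b below 0.03 m).
It fails at once if a doughnut slides on the plate by about 20 mm or more, in or out (horizontal distance between any of chocolate_doughnut, plain_doughnut_a, plain_doughnut_b and hub above 0.098 m or horizontal distance between any of chocolate_doughnut, plain_doughnut_a, plain_doughnut_b and hub below 0.052 m).
It fails at once if the milk jug, the water glass or the espresso cup is shifted more than 20 mm or tipped (distance of any of milk_jug, water_glass, espresso_cup from where it was at the start of the episode above 0.02 m or angle between any of milk_jug, water_glass, espresso_cup's own z axis and vertical above 0.3 rad).
It also fails if it takes over 54 s, if anything falls off the work surface, if the arm or the gripper's body presses on something with over 40 N, if the wrist force passes 120 N, or if a joint passes its speed limit or range.

## Working session

There is one attempt and no reset: what is moved stays moved. The work goes in short steps, Python scripts to look and compute and a tool call to move; the robot and the scene stay as the last step left them, time stands still between calls to the robot, and variables do not carry over. Pictures are saved under pics/ and viewed, at most 10 in all, crops included, and the job is handed in when it is done.

Besides the shell and the picture viewer there is one more tool, called as name([rows], argument=value, ...), one row to a line, values as JSON. play_rows: Moves the arm, as the interface text tells. Its arguments: {"type":"object","properties":{"deltas":{"type":"array","items":{"type":"object","properties":{"translation":{"type":"array","items":{"type":"number"}},"dr":{"type":"array","items":{"type":"number"}},"claw":{"type":"number"}}}},"grip_force":{"type":"number"}},"required":["deltas"]}

```bash
mkdir -p pics; cat > h.py <<'E'
from cell import robot
import numpy as np, cv2
def w(cam,c):
    M=np.linalg.inv(robot.camera_model(cam)["world_to_cam"]); return (M@np.r_[c,1])[:3]
def rep(cam,names,f="tip_of"):
    for n in names:
        for d in getattr(robot,f)(cam,n)[:5]:
            print(cam,f,n,np.round(w(cam,d["centre"]),3),round(d["confidence"],2))
E
python3 - <<'E'
from h import *
a,_=robot.camera("top"); b,_=robot.camera("scene")
cv2.imwrite("pics/top.png",a[:,:,::-1]); cv2.imwrite("pics/scene.png",b[:,:,::-1])
rep("top",["hub","arrow_tip","peg_0","chocolate_doughnut","plain_doughnut_a","milk_jug","water_glass","espresso_cup","board"])
s=robot.get_state();print(s["time_s"],s["tcp_pos"],s["eef_rot"],s["width"])
E
```

```text
top tip_of hub [ 0.558 -0.108  0.038] 0.96
top tip_of arrow_tip [ 0.412 -0.145  0.026] 0.8
top tip_of peg_0 [ 0.618 -0.201  0.087] 0.92
top tip_of peg_0 [ 0.434 -0.113  0.089] 0.89
top tip_of peg_0 [ 0.607 -0.002  0.087] 0.83
top tip_of chocolate_doughnut [ 0.85   0.051 -0.003] 0.9
top tip_of chocolate_doughnut [ 0.512 -0.366  0.004] 0.81
top tip_of chocolate_doughnut [ 0.633 -0.105  0.038] 0.68
top tip_of chocolate_doughnut [0.792 0.189 0.001] 0.62
top tip_of plain_doughnut_a [ 0.521 -0.175  0.035] 0.9
top tip_of plain_doughnut_a [ 0.511 -0.038  0.042] 0.58
top tip_of plain_doughnut_a [ 0.414 -0.146  0.028] 0.5
top tip_of milk_jug [ 0.55   0.152 -0.002] 0.66
top tip_of water_glass [ 0.68  -0.322  0.006] 0.73
top tip_of espresso_cup [ 0.669  0.103 -0.001] 0.9
0.55 [0.23616206 0.68544252 0.23127426] [[-9.45458879e-01  3.25741468e-01  5.82930282e-05]
 [ 3.25741468e-01  9.45458881e-01 -2.22399799e-05]
 [-6.23581449e-05 -2.03852997e-06 -9.99999998e-01]] 0.08530727741261694
```

View pics/top.png

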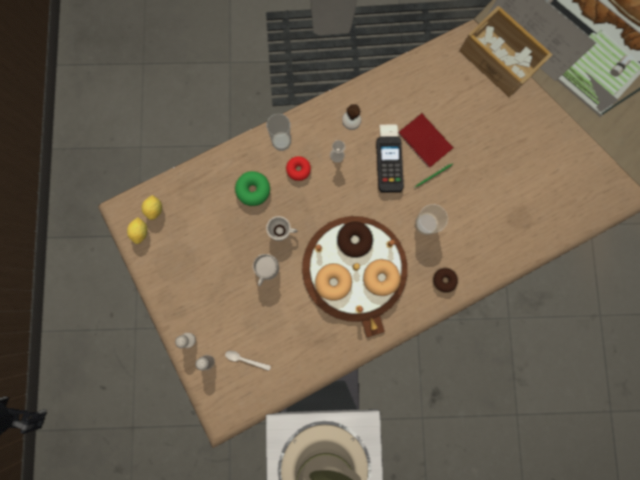

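View pics/scene.png

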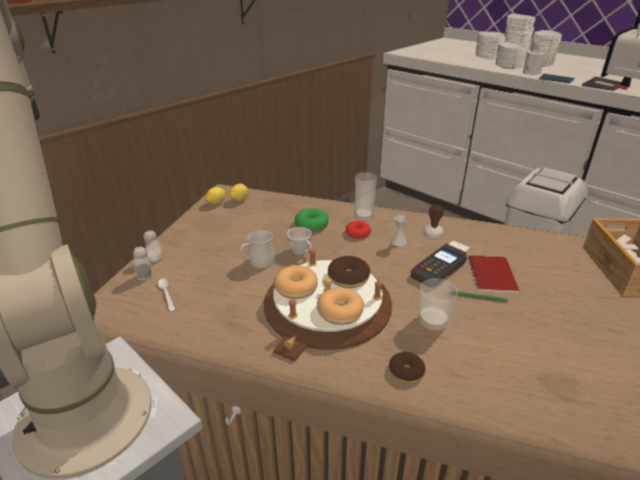

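The stand is at pixel (355,268), with the chocolate doughnut at (355,239) on its far side. The pegs are at (319,248), (391,244) and (359,309), and the arrow is at (374,325) at the front right. The small chocolate doughnut at (445,280) is a look-alike.

The plate needs about -168° (clockwise). I'll cage the front peg loosely between the fingers and carry it round the left side.

play_rows([
  {"translation": [-29,-24,0],"dr": [0,0,0],"claw": 0.2},
  {"translation": [-29,-24,0],"dr": [0,0,0],"claw": 0.2},
  {"translation": [-29,-24,0],"dr": [0,0,0],"claw": 0.2},
  {"translation": [-29,-24,0],"dr": [0,0,0],"claw": 0.2},
  {"translation": [-29,-24,0],"dr": [0,0,0],"claw": 0.2},
  {"translation": [-29,-24,0],"dr": [0,0,0],"claw": 0.2},
  {"translation": [-29,-24,0],"dr": [0,0,0],"claw": 0.2},
  {"translation": [-29,-24,0],"dr": [0,0,0],"claw": 0.2},
  {"translation": [-29,-24,0],"dr": [0,0,0],"claw": 0.2},
  {"translation": [-29,-24,0],"dr": [0,0,0],"claw": 0.2},
  {"translation": [-29,-24,0],"dr": [0,0,-0.19],"claw": 0.2},
  {"translation": [-29,-24,0],"dr": [0,0,-0.187],"claw": 0.2},
])

```text
out of range: row 11 has -0.19, outside -0.188 to 0.188
```

play_rows([
  {"translation": [-29,-24,0],"dr": [0,0,0],"claw": 0.2},
  {"translation": [-29,-24,0],"dr": [0,0,0],"claw": 0.2},
  {"translation": [-29,-24,0],"dr": [0,0,0],"claw": 0.2},
  {"translation": [-29,-24,0],"dr": [0,0,0],"claw": 0.2},
  {"translation": [-29,-24,0],"dr": [0,0,0],"claw": 0.2},
  {"translation": [-29,-24,0],"dr": [0,0,0],"claw": 0.2},
  {"translation": [-29,-24,0],"dr": [0,0,0],"claw": 0.2},
  {"translation": [-29,-24,0],"dr": [0,0,0],"claw": 0.2},
  {"translation": [-29,-24,0],"dr": [0,0,0],"claw": 0.2},
  {"translation": [-29,-24,0],"dr": [0,0,0],"claw": 0.2},
  {"translation": [-29,-24,0],"dr": [0,0,0],"claw": 0.2},
  {"translation": [-29,-24,0],"dr": [0,0,0],"claw": 0.2},
])

```text
time_s: 2.05
tcp_pos: [0.4721, 0.2988, 0.2315]
eef_rot: [[-0.945, 0.326, 0.0], [0.326, 0.945, 0.0], [-0.0, 0.0, -1.0]]
ft_force: [0.6, 0.1, -0.2]
width: 0.034
grip_force: 0.0
```

```bash
cat >> h.py <<'E'
def go(x,y,yaw=None):
    s=robot.get_state();R=np.array(s["eef_rot"]);p=np.array(s["tcp_pos"])
    yw=np.degrees(np.arctan2(R[1,1],R[0,1]))
    print("t",s["time_s"],"p",p.round(4),"yaw",yw.round(1),"w",round(s["width"],4),"j",np.round(s["joints"],2),"F",np.round(s["ft_force"],1))
    print("tool delta mm",(R.T@(np.array([x,y,p[2]])-p)*1000).round(1), "drz", None if yaw is None else round(-np.radians(yaw-yw),3))
E
python3 -c "
from h import *
go(.438,-.114,93.3)"
```

```text
t 2.05 p [0.4721 0.2988 0.2315] yaw 71.0 w 0.034 j [-0.67  0.4   0.01  1.98 -0.    0.76  0.58] F [ 0.6  0.1 -0.2]
tool delta mm [-1.023e+02 -4.014e+02 -1.000e-01] drz -0.389
```

play_rows([
  {"translation": [-10.2,-40.1,0],"dr": [0,0,0],"claw": 0.2},
  {"translation": [-10.2,-40.1,0],"dr": [0,0,0],"claw": 0.2},
  {"translation": [-10.2,-40.1,0],"dr": [0,0,0],"claw": 0.2},
  {"translation": [-10.2,-40.1,0],"dr": [0,0,0],"claw": 0.2},
  {"translation": [-10.2,-40.1,0],"dr": [0,0,0],"claw": 0.2},
  {"translation": [-10.2,-40.1,0],"dr": [0,0,0],"claw": 0.2},
  {"translation": [-10.2,-40.1,0],"dr": [0,0,0],"claw": 0.2},
  {"translation": [-10.2,-40.1,0],"dr": [0,0,0],"claw": 0.2},
  {"translation": [-10.2,-40.1,0],"dr": [0,0,0],"claw": 0.2},
  {"translation": [-10.2,-40.1,0],"dr": [0,0,-0.13],"claw": 0.2},
  {"translation": [0,0,0],"dr": [0,0,-0.13],"claw": 0.2},
  {"translation": [0,0,0],"dr": [0,0,-0.13],"claw": 0.2},
])

```text
time_s: 3.55
tcp_pos: [0.4372, -0.1133, 0.2315]
eef_rot: [[-0.998, -0.061, 0.001], [-0.061, 0.998, -0.0], [-0.001, -0.0, -1.0]]
ft_force: [-0.1, -0.3, 0.3]
width: 0.0341
grip_force: 0.0
```

```bash
python3 -c "
from h import *
go(.438,-.114,93.3)
a,_=robot.camera('wrist'); cv2.imwrite('pics/w1.png',a[:,:,::-1])
rep('wrist',['hub','arrow_tip','peg_0','chocolate_doughnut','plain_doughnut_a'])
"
```

```text
t 3.55 p [ 0.4372 -0.1133  0.2315] yaw 93.5 w 0.0341 j [ 0.13  0.27 -0.01  2.2   0.    0.66  1.76] F [-0.1 -0.3  0.3]
tool delta mm [-0.8 -0.8  0. ] drz 0.003
wrist tip_of hub [ 0.553 -0.1    0.041] 0.8
wrist tip_of arrow_tip [ 0.412 -0.144  0.018] 0.56
wrist tip_of arrow_tip [ 0.676 -0.323  0.   ] 0.38
wrist tip_of peg_0 [ 0.434 -0.107  0.084] 0.78
wrist tip_of peg_0 [0.667 0.103 0.003] 0.27
wrist tip_of chocolate_doughnut [ 0.632 -0.101  0.044] 0.71
wrist tip_of chocolate_doughnut [ 0.515 -0.372  0.002] 0.62
wrist tip_of plain_doughnut_a [ 0.519 -0.172  0.041] 0.88
wrist tip_of plain_doughnut_a [ 0.512 -0.035  0.044] 0.57
```

View pics/w1.png

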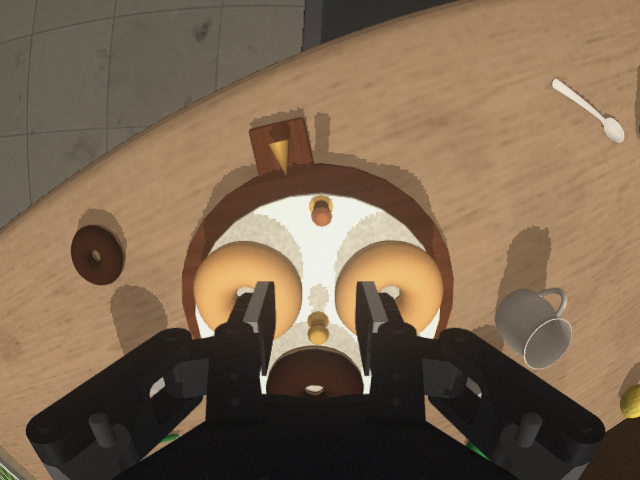

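The peg is at (320,210), between the two plain doughnuts and in line with the finger gap. The arrow is at (280,155). I'll lower the fingers over the peg.

play_rows([
  {"translation": [1,2,18],"dr": [0,0,0],"claw": 0.1},
  {"translation": [0,0,18],"dr": [0,0,0],"claw": 0.1},
  {"translation": [0,0,18],"dr": [0,0,0],"claw": 0.1},
  {"translation": [0,0,18],"dr": [0,0,0],"claw": 0.1},
  {"translation": [0,0,18],"dr": [0,0,0],"claw": 0.1},
  {"translation": [0,0,18],"dr": [0,0,0],"claw": 0.1},
  {"translation": [0,0,18],"dr": [0,0,0],"claw": 0.1},
  {"translation": [0,0,10],"dr": [0,0,0],"claw": 0.1},
  {"translation": [0,0,0],"dr": [0,0,0],"claw": 0.1},
])

```text
time_s: 4.97
tcp_pos: [0.4359, -0.1104, 0.0949]
eef_rot: [[-0.998, -0.058, -0.001], [-0.058, 0.998, 0.0], [0.001, 0.0, -1.0]]
ft_force: [-0.9, -0.2, -0.5]
width: 0.0385
grip_force: 0.0
```

```bash
python3 -c "
from h import *
go(.436,-.111,93.3)
a,_=robot.camera('wrist'); cv2.imwrite('pics/w2.png',a[:,:,::-1])
rep('wrist',['hub','arrow_tip','peg_0'])
"
```

```text
t 4.975 p [ 0.4359 -0.1104  0.0949] yaw 93.3 w 0.0385 j [ 0.13  0.52 -0.01  2.33  0.01  0.29  1.74] F [-0.9 -0.2 -0.5]
tool delta mm [-0.1 -0.6 -0. ] drz 0.0
wrist tip_of arrow_tip [ 0.414 -0.145  0.018] 0.58
wrist tip_of peg_0 [ 0.43  -0.105  0.085] 0.74
```

View pics/w2.png

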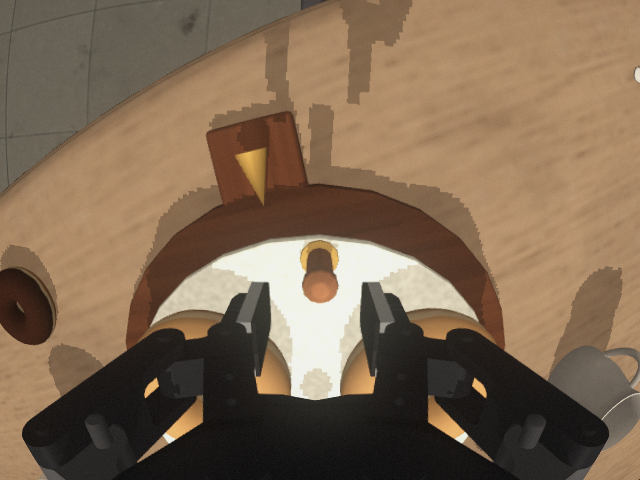

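The peg head, at (320,285), is centred between the pads, with clear space on both sides. I'll go down the rest of the way and narrow the fingers loosely around it.

play_rows([
  {"translation": [1,1,10],"dr": [0,0,0],"claw": 0.1},
  {"translation": [0,0,10],"dr": [0,0,0],"claw": 0.1},
  {"translation": [0,0,10],"dr": [0,0,0],"claw": 0.1},
  {"translation": [0,0,10],"dr": [0,0,0],"claw": 0.1},
  {"translation": [0,0,0],"dr": [0,0,0],"claw": 0.2},
  {"translation": [0,0,0],"dr": [0,0,0],"claw": 0.4},
  {"translation": [0,0,0],"dr": [0,0,0],"claw": 0.4},
])

```text
time_s: 6.05
tcp_pos: [0.4352, -0.1097, 0.0556]
eef_rot: [[-0.998, -0.058, 0.001], [-0.058, 0.998, -0.0], [-0.001, -0.0, -1.0]]
ft_force: [-0.1, -0.5, -0.3]
width: 0.0254
grip_force: 0.0
```

```bash
python3 -c "
from h import *
go(.435,-.109,93.3)
robot.camera('top');rep('top',['peg_0','hub'])
"
```

```text
t 6.05 p [ 0.4352 -0.1097  0.0556] yaw 93.3 w 0.0254 j [ 0.12  0.6  -0.01  2.36  0.02  0.18  1.73] F [-0.1 -0.5 -0.3]
tool delta mm [ 0.1  0.7 -0. ] drz 0.001
top tip_of peg_0 [ 0.608 -0.001  0.084] 0.98
top tip_of peg_0 [ 0.431 -0.111  0.086] 0.71
top tip_of peg_0 [ 0.614 -0.204  0.084] 0.6
top tip_of hub [ 0.554 -0.103  0.039] 0.87
```

play_rows([
  {"translation": [0,2.1,0],"dr": [0,0,0.017],"claw": 0.4},
  {"translation": [0,2.1,0],"dr": [0,0,0.017],"claw": 0.4},
  {"translation": [0,2.1,0],"dr": [0,0,0.017],"claw": 0.4},
  {"translation": [-0.1,3,0],"dr": [0,0,0.025],"claw": 0.4},
  {"translation": [-0.1,4.2,0],"dr": [0,0,0.035],"claw": 0.4},
  {"translation": [-0.1,4.2,0],"dr": [0,0,0.035],"claw": 0.4},
  {"translation": [-0.1,4.2,0],"dr": [0,0,0.035],"claw": 0.4},
  {"translation": [-0.1,4.2,0],"dr": [0,0,0.035],"claw": 0.4},
  {"translation": [-0.1,4.2,0],"dr": [0,0,0.035],"claw": 0.4},
  {"translation": [-0.1,4.2,0],"dr": [0,0,0.035],"claw": 0.4},
  {"translation": [-0.1,4.2,0],"dr": [0,0,0.035],"claw": 0.4},
  {"translation": [-0.1,4.2,0],"dr": [0,0,0.035],"claw": 0.4},
])

```text
time_s: 7.7
tcp_pos: [0.4405, -0.0671, 0.0553]
eef_rot: [[-0.955, 0.296, 0.0], [0.296, 0.955, -0.0], [-0.0, 0.0, -1.0]]
ft_force: [0.4, -0.6, -1.0]
width: 0.0259
grip_force: 0.3
```

```bash
cat >> h.py <<'E'
def pol():
    s=robot.get_state();R=np.array(s["eef_rot"]);d=np.array(s["tcp_pos"])-[.555,-.105,0]
    th=np.degrees(np.arctan2(d[1],d[0]))%360
    print("t",s["time_s"],"th",th.round(1),"r",np.hypot(*d[:2]).round(4),"z",d[2].round(4),"yaw-th",((np.degrees(np.arctan2(R[1,1],R[0,1]))-th+180)%360).round(1),"F",np.round(s["ft_force"],1),"j",np.round(s["joints"],2))
E
python3 -c "
from h import *
pol()
robot.camera('top');rep('top',['peg_0','hub','chocolate_doughnut','plain_doughnut_a'])
"
```

```text
t 7.7 th 161.7 r 0.1207 z 0.0553 yaw-th 91.1 F [ 0.4 -0.6 -1. ] j [-0.02  0.6   0.06  2.37 -0.19  0.17  1.48]
top tip_of peg_0 [ 0.584 -0.217  0.086] 0.95
top tip_of peg_0 [ 0.638 -0.021  0.087] 0.72
top tip_of hub [ 0.554 -0.105  0.039] 0.63
top tip_of chocolate_doughnut [ 0.513 -0.369  0.001] 0.81
top tip_of chocolate_doughnut [ 0.626 -0.129  0.04 ] 0.73
top tip_of chocolate_doughnut [ 0.852  0.051 -0.002] 0.71
top tip_of chocolate_doughnut [ 0.634 -0.023  0.083] 0.58
top tip_of plain_doughnut_a [ 0.501 -0.16   0.04 ] 0.81
top tip_of plain_doughnut_a [ 0.536 -0.029  0.039] 0.75
top tip_of plain_doughnut_a [ 0.411 -0.145  0.025] 0.72
```

play_rows([
  {"translation": [-0.1,4.2,0],"dr": [0,0,0.035],"claw": 0.4},
  {"translation": [-0.1,4.2,0],"dr": [0,0,0.035],"claw": 0.4},
  {"translation": [-0.1,4.2,0],"dr": [0,0,0.035],"claw": 0.4},
  {"translation": [-0.1,4.2,0],"dr": [0,0,0.035],"claw": 0.4},
  {"translation": [-0.1,4.2,0],"dr": [0,0,0.035],"claw": 0.4},
  {"translation": [-0.1,4.2,0],"dr": [0,0,0.035],"claw": 0.4},
  {"translation": [-0.1,4.2,0],"dr": [0,0,0.035],"claw": 0.4},
  {"translation": [-0.1,4.2,0],"dr": [0,0,0.035],"claw": 0.4},
  {"translation": [-0.1,4.2,0],"dr": [0,0,0.035],"claw": 0.4},
  {"translation": [-0.1,4.2,0],"dr": [0,0,0.035],"claw": 0.4},
  {"translation": [-0.1,4.2,0],"dr": [0,0,0.035],"claw": 0.4},
  {"translation": [-0.1,4.2,0],"dr": [0,0,0.035],"claw": 0.4},
])

```text
time_s: 9.45
tcp_pos: [0.4652, -0.0235, 0.0553]
eef_rot: [[-0.752, 0.659, 0.0], [0.659, 0.752, -0.0], [-0.0, 0.0, -1.0]]
ft_force: [0.6, -1.1, -0.4]
width: 0.0255
grip_force: 0.3
```

```bash
python3 -c "
from h import *
pol()
"
```

```text
t 9.45 th 137.8 r 0.1212 z 0.0553 yaw-th 90.9 F [ 0.6 -1.1 -0.4] j [-0.18  0.62  0.15  2.33 -0.41  0.22  1.2 ]
```

play_rows([
  {"translation": [-0.2,4.2,0],"dr": [0,0,0.035],"claw": 0.4},
  {"translation": [-0.2,4.2,0],"dr": [0,0,0.035],"claw": 0.4},
  {"translation": [-0.2,4.2,0],"dr": [0,0,0.035],"claw": 0.4},
  {"translation": [-0.2,4.2,0],"dr": [0,0,0.035],"claw": 0.4},
  {"translation": [-0.2,4.2,0],"dr": [0,0,0.035],"claw": 0.4},
  {"translation": [-0.2,4.2,0],"dr": [0,0,0.035],"claw": 0.4},
  {"translation": [-0.2,4.2,0],"dr": [0,0,0.035],"claw": 0.4},
  {"translation": [-0.2,4.2,0],"dr": [0,0,0.035],"claw": 0.4},
  {"translation": [-0.2,4.2,0],"dr": [0,0,0.035],"claw": 0.4},
  {"translation": [-0.2,4.2,0],"dr": [0,0,0.035],"claw": 0.4},
  {"translation": [-0.2,4.2,0],"dr": [0,0,0.035],"claw": 0.4},
  {"translation": [-0.2,4.2,0],"dr": [0,0,0.035],"claw": 0.4},
])

```text
time_s: 10.95
tcp_pos: [0.5062, 0.0052, 0.0553]
eef_rot: [[-0.418, 0.909, 0.0], [0.909, 0.418, -0.0], [-0.0, 0.0, -1.0]]
ft_force: [-0.8, -0.4, -0.4]
width: 0.0255
grip_force: 0.3
```

```bash
python3 -c "
from h import *
pol()
robot.camera('top');rep('top',['peg_0','chocolate_doughnut','plain_doughnut_a'])
"
```

```text
t 10.95 th 113.9 r 0.1205 z 0.0553 yaw-th 90.8 F [-0.8 -0.4 -0.4] j [-0.32  0.65  0.29  2.24 -0.59  0.32  0.91]
top tip_of peg_0 [ 0.489 -0.2    0.086] 0.63
top tip_of peg_0 [ 0.671 -0.113  0.086] 0.56
top tip_of chocolate_doughnut [ 0.512 -0.369 -0.001] 0.68
top tip_of chocolate_doughnut [0.794 0.189 0.001] 0.59
top tip_of chocolate_doughnut [ 0.587 -0.175  0.038] 0.57
top tip_of chocolate_doughnut [ 0.852  0.053 -0.004] 0.56
top tip_of plain_doughnut_a [ 0.594 -0.04   0.041] 0.7
top tip_of plain_doughnut_a [ 0.475 -0.103  0.038] 0.56
```

play_rows([
  {"translation": [-0.15,4.2,0],"dr": [0,0,0.035],"claw": 0.4},
  {"translation": [-0.15,4.2,0],"dr": [0,0,0.035],"claw": 0.4},
  {"translation": [-0.15,4.2,0],"dr": [0,0,0.035],"claw": 0.4},
  {"translation": [-0.15,4.2,0],"dr": [0,0,0.035],"claw": 0.4},
  {"translation": [-0.15,4.2,0],"dr": [0,0,0.035],"claw": 0.4},
  {"translation": [-0.15,4.2,0],"dr": [0,0,0.035],"claw": 0.4},
  {"translation": [-0.15,4.2,0],"dr": [0,0,0.035],"claw": 0.4},
  {"translation": [-0.15,4.2,0],"dr": [0,0,0.035],"claw": 0.4},
  {"translation": [-0.15,4.2,0],"dr": [0,0,0.035],"claw": 0.4},
  {"translation": [-0.15,4.2,0],"dr": [0,0,0.035],"claw": 0.4},
  {"translation": [-0.15,4.2,0],"dr": [0,0,0.035],"claw": 0.4},
  {"translation": [-0.15,4.2,0],"dr": [0,0,0.035],"claw": 0.4},
])

```text
time_s: 12.65
tcp_pos: [0.5552, 0.0152, 0.0553]
eef_rot: [[-0.011, 1.0, -0.0], [1.0, 0.011, -0.0], [-0.0, -0.0, -1.0]]
ft_force: [-0.1, -0.6, 0.2]
width: 0.0257
grip_force: 0.3
```

```bash
python3 -c "
from h import *
pol()
"
```

```text
t 12.65 th 89.9 r 0.1202 z 0.0553 yaw-th 90.7 F [-0.1 -0.6  0.2] j [-0.42  0.71  0.45  2.14 -0.72  0.44  0.6 ]
```

play_rows([
  {"translation": [-0.15,4.2,0],"dr": [0,0,0.035],"claw": 0.4},
  {"translation": [-0.15,4.2,0],"dr": [0,0,0.035],"claw": 0.4},
  {"translation": [-0.15,4.2,0],"dr": [0,0,0.035],"claw": 0.4},
  {"translation": [-0.15,4.2,0],"dr": [0,0,0.035],"claw": 0.4},
  {"translation": [-0.15,4.2,0],"dr": [0,0,0.035],"claw": 0.4},
  {"translation": [-0.15,4.2,0],"dr": [0,0,0.035],"claw": 0.4},
  {"translation": [-0.15,4.2,0],"dr": [0,0,0.035],"claw": 0.4},
  {"translation": [-0.15,4.2,0],"dr": [0,0,0.035],"claw": 0.4},
  {"translation": [-0.15,4.2,0],"dr": [0,0,0.035],"claw": 0.4},
  {"translation": [-0.15,4.2,0],"dr": [0,0,0.035],"claw": 0.4},
  {"translation": [-0.15,4.2,0],"dr": [0,0,0.035],"claw": 0.4},
  {"translation": [-0.15,4.2,0],"dr": [0,0,0.035],"claw": 0.4},
])

```text
time_s: 14.15
tcp_pos: [0.6041, 0.0045, 0.0553]
eef_rot: [[0.398, 0.917, -0.0], [0.917, -0.398, 0.0], [0.0, -0.0, -1.0]]
ft_force: [-0.7, -0.4, 0.6]
width: 0.0252
grip_force: 0.3
```

```bash
python3 -c "
from h import *
pol()
robot.camera('top');rep('top',['peg_0','chocolate_doughnut','plain_doughnut_a'])
"
```

```text
t 14.15 th 65.9 r 0.12 z 0.0553 yaw-th 90.7 F [-0.7 -0.4  0.6] j [-0.48  0.78  0.6   2.03 -0.81  0.58  0.29]
top tip_of peg_0 [ 0.438 -0.119  0.089] 0.97
top tip_of peg_0 [0.597 0.004 0.085] 0.96
top tip_of peg_0 [ 0.622 -0.2    0.088] 0.6
top tip_of chocolate_doughnut [ 0.851  0.051 -0.003] 0.9
top tip_of chocolate_doughnut [0.794 0.191 0.002] 0.77
top tip_of chocolate_doughnut [ 0.512 -0.369  0.003] 0.69
top tip_of chocolate_doughnut [ 0.523 -0.173  0.042] 0.59
top tip_of chocolate_doughnut [ 0.41  -0.143  0.025] 0.25
top tip_of plain_doughnut_a [ 0.506 -0.047  0.038] 0.96
top tip_of plain_doughnut_a [ 0.633 -0.096  0.04 ] 0.92
```

play_rows([
  {"translation": [-0.15,4.2,0],"dr": [0,0,0.035],"claw": 0.4},
  {"translation": [-0.15,4.2,0],"dr": [0,0,0.035],"claw": 0.4},
  {"translation": [-0.15,4.2,0],"dr": [0,0,0.035],"claw": 0.4},
  {"translation": [-0.15,4.2,0],"dr": [0,0,0.035],"claw": 0.4},
  {"translation": [-0.15,4.2,0],"dr": [0,0,0.035],"claw": 0.4},
  {"translation": [-0.15,4.2,0],"dr": [0,0,0.035],"claw": 0.4},
  {"translation": [-0.15,4.2,0],"dr": [0,0,0.035],"claw": 0.4},
  {"translation": [-0.15,4.2,0],"dr": [0,0,0.035],"claw": 0.4},
  {"translation": [-0.15,4.2,0],"dr": [0,0,0.035],"claw": 0.4},
  {"translation": [-0.15,4.2,0],"dr": [0,0,0.035],"claw": 0.4},
  {"translation": [-0.15,4.2,0],"dr": [0,0,0.035],"claw": 0.4},
  {"translation": [-0.15,4.2,0],"dr": [0,0,0.035],"claw": 0.4},
])

```text
time_s: 15.85
tcp_pos: [0.6443, -0.0253, 0.0553]
eef_rot: [[0.737, 0.675, -0.0], [0.675, -0.737, -0.0], [-0.0, -0.0, -1.0]]
ft_force: [0.1, -0.4, -0.2]
width: 0.0256
grip_force: 0.3
```

play_rows([
  {"translation": [-0.15,4.2,0],"dr": [0,0,0.035],"claw": 0.4},
  {"translation": [-0.15,4.2,0],"dr": [0,0,0.035],"claw": 0.4},
  {"translation": [-0.15,4.2,0],"dr": [0,0,0.035],"claw": 0.4},
  {"translation": [-0.15,4.2,0],"dr": [0,0,0.035],"claw": 0.4},
  {"translation": [-0.15,4.2,0],"dr": [0,0,0.035],"claw": 0.4},
  {"translation": [-0.15,4.2,0],"dr": [0,0,0.035],"claw": 0.4},
  {"translation": [-0.15,4.2,0],"dr": [0,0,0.035],"claw": 0.4},
  {"translation": [-0.1,3,0],"dr": [0,0,0.025],"claw": 0.4},
  {"translation": [-0.1,2.1,0],"dr": [0,0,0.017],"claw": 0.4},
  {"translation": [0,2.1,0],"dr": [0,0,0.017],"claw": 0.4},
  {"translation": [0,0,0],"dr": [0,0,0],"claw": 0.4},
  {"translation": [0,0,0],"dr": [0,0,0],"claw": 0.4},
])

```text
time_s: 17.35
tcp_pos: [0.6641, -0.0558, 0.0554]
eef_rot: [[0.905, 0.426, 0.0], [0.426, -0.905, -0.0], [0.0, 0.0, -1.0]]
ft_force: [0.0, 0.6, -0.2]
width: 0.0256
grip_force: 0.0
```

```bash
python3 -c "
from h import *
pol()
for i in range(2):
  a,_=robot.camera('top');rep('top',['peg_0','hub','arrow_tip','chocolate_doughnut','plain_doughnut_a'])
cv2.imwrite('pics/t2.png',cv2.resize(a[190:350,260:460,::-1],None,fx=3.5,fy=3.5))
"
```

```text
t 17.35 th 24.3 r 0.1197 z 0.0554 yaw-th 90.9 F [ 0.   0.6 -0.2] j [-0.47  0.91  0.8   1.89 -0.94  0.77 -0.26]
top tip_of peg_0 [ 0.661 -0.055  0.088] 0.83
top tip_of peg_0 [ 0.543 -0.224  0.088] 0.72
top tip_of peg_0 [ 0.459 -0.039  0.086] 0.66
top tip_of hub [ 0.556 -0.107  0.041] 0.57
top tip_of arrow_tip [ 0.41  -0.144  0.026] 0.73
top tip_of chocolate_doughnut [ 0.794  0.19  -0.002] 0.96
top tip_of chocolate_doughnut [ 0.852  0.052 -0.003] 0.94
top tip_of chocolate_doughnut [ 0.485 -0.14   0.039] 0.68
top tip_of chocolate_doughnut [ 0.511 -0.367  0.004] 0.56
top tip_of plain_doughnut_a [ 0.554 -0.029  0.038] 0.72
top tip_of plain_doughnut_a [ 0.619 -0.148  0.037] 0.63
top tip_of peg_0 [ 0.458 -0.036  0.085] 0.77
top tip_of peg_0 [ 0.659 -0.055  0.088] 0.72
top tip_of peg_0 [ 0.543 -0.225  0.087] 0.57
top tip_of hub [ 0.556 -0.109  0.039] 0.78
top tip_of arrow_tip [ 0.412 -0.147  0.026] 0.86
top tip_of chocolate_doughnut [0.793 0.189 0.002] 0.94
top tip_of chocolate_doughnut [ 0.484 -0.134  0.038] 0.87
top tip_of chocolate_doughnut [ 0.511 -0.369 -0.001] 0.71
top tip_of chocolate_doughnut [ 0.851  0.048 -0.004] 0.61
top tip_of plain_doughnut_a [ 0.617 -0.149  0.039] 0.98
top tip_of plain_doughnut_a [ 0.558 -0.028  0.039] 0.74
```

View pics/t2.png

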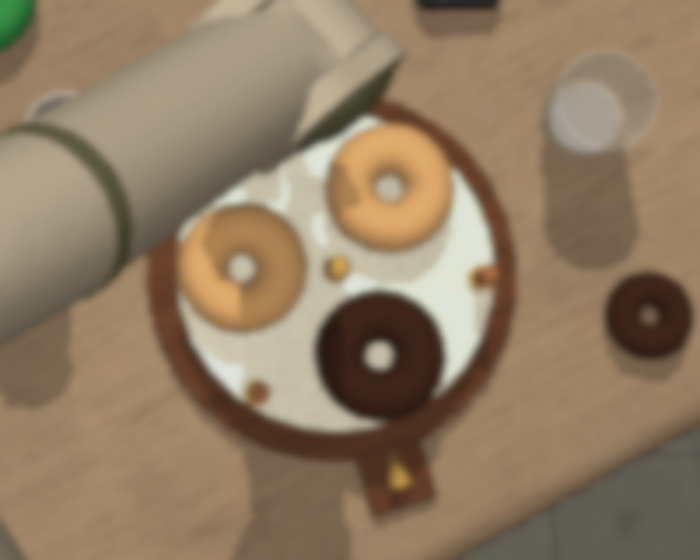

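The chocolate doughnut, at crop pixel (379,355), is about 9° short of the arrow at (397,470). I'll push 9° more, slowly.

play_rows([
  {"translation": [0,2.1,0],"dr": [0,0,0.017],"claw": 0.4},
  {"translation": [-0.1,2.1,0],"dr": [0,0,0.017],"claw": 0.4},
  {"translation": [0,2.1,0],"dr": [0,0,0.017],"claw": 0.4},
  {"translation": [-0.1,2.1,0],"dr": [0,0,0.017],"claw": 0.4},
  {"translation": [0,2.1,0],"dr": [0,0,0.017],"claw": 0.4},
  {"translation": [-0.1,2.1,0],"dr": [0,0,0.017],"claw": 0.4},
  {"translation": [0,2.1,0],"dr": [0,0,0.017],"claw": 0.4},
  {"translation": [0,2.1,0],"dr": [0,0,0.017],"claw": 0.4},
  {"translation": [0,1.5,0],"dr": [0,0,0.012],"claw": 0.4},
  {"translation": [0,0.6,0],"dr": [0,0,0.005],"claw": 0.4},
  {"translation": [0,0,0],"dr": [0,0,0],"claw": 0.4},
  {"translation": [0,0,0],"dr": [0,0,0],"claw": 0.4},
])

```text
time_s: 19.45
tcp_pos: [0.6706, -0.0735, 0.0554]
eef_rot: [[0.959, 0.283, 0.0], [0.283, -0.959, -0.0], [0.0, 0.0, -1.0]]
ft_force: [0.2, -0.2, 0.7]
width: 0.0256
grip_force: 0.0
```

```bash
cat > m.py <<'E'
from h import *
pol()
A=[];C=[];H=[];P=[]
for i in range(5):
  robot.camera('top')
  g=lambda n:[w('top',d['centre']) for d in robot.tip_of('top',n)]
  near=lambda L,q,r:[p[:2] for p in L if np.hypot(*(p[:2]-q))<r]
  A+=near(g('arrow_tip'),[.412,-.145],.015);H+=near(g('hub'),[.555,-.106],.015)
  C+=near([p for p in g('chocolate_doughnut') if p[2]<.06],[.483,-.13],.03)
  P+=[p for p in g('peg_0') if abs(np.hypot(p[0]-.555,p[1]+.106)-.118)<.012]
h=np.mean(H,0);a=np.mean(A,0);c=np.mean(C,0)
ang=lambda p:np.degrees(np.arctan2(p[1]-h[1],p[0]-h[0]))%360
print('hub',h,'arrow',a,ang(a),'choc',c,ang(c),len(C))
print('pegs mod120',[round(float((ang(p)-0)%120),1) for p in P])
u=(a-h)/np.linalg.norm(a-h);d=c-h;print('lateral mm',1000*(u[0]*d[1]-u[1]*d[0]),'r',np.hypot(*d))
E
python3 m.py
```

```text
t 19.45 th 15.2 r 0.1198 z 0.0554 yaw-th 91.2 F [ 0.2 -0.2  0.7] j [-0.45  0.93  0.83  1.87 -0.96  0.8  -0.37]
hub [ 0.55398535 -0.10543847] arrow [ 0.41395562 -0.14408363] 195.4283459708249 choc [ 0.48099514 -0.12502381] 195.0202636357246 5
pegs mod120 [15.7, 16.5, 15.6, 16.0, 16.2, 15.6, 15.8, 16.5, 17.2, 17.1, 16.0, 15.5, 15.5, 15.2, 17.3]
lateral mm -0.5382494039652547 r 0.07557220016682197
```

The chocolate doughnut is within about 1 mm of the arrow line. I'll open slightly and lift straight up.

play_rows([
  {"translation": [0,0,0],"dr": [0,0,0],"claw": 0.2},
  {"translation": [0,0,0],"dr": [0,0,0],"claw": 0.2},
  {"translation": [0,0,-8],"dr": [0,0,0],"claw": 0.2},
  {"translation": [0,0,-12],"dr": [0,0,0],"claw": 0.2},
  {"translation": [0,0,-15],"dr": [0,0,0],"claw": 0.2},
  {"translation": [0,0,-20],"dr": [0,0,0],"claw": 0.2},
  {"translation": [0,0,-20],"dr": [0,0,0],"claw": 0.2},
  {"translation": [0,0,-20],"dr": [0,0,0],"claw": 0.2},
  {"translation": [0,0,-20],"dr": [0,0,0],"claw": 0.2},
  {"translation": [0,0,-20],"dr": [0,0,0],"claw": 0.2},
  {"translation": [0,0,-15],"dr": [0,0,0],"claw": 0.2},
  {"translation": [0,0,0],"dr": [0,0,0],"claw": 0.2},
])

```text
time_s: 22.2
tcp_pos: [0.671, -0.0737, 0.2066]
eef_rot: [[0.959, 0.283, 0.002], [0.283, -0.959, -0.0], [0.002, 0.001, -1.0]]
ft_force: [-0.9, -0.2, -0.5]
width: 0.0343
grip_force: 0.0
```

```bash
python3 m.py; python3 -c "
from h import *
a,_=robot.camera('scene');cv2.imwrite('pics/s2.png',a[:,:,::-1])"
```

```text
t 22.2 th 15.1 r 0.1201 z 0.2066 yaw-th 91.3 F [-0.9 -0.2 -0.5] j [-0.54  0.77  1.01  1.78 -0.76  1.03 -0.52]
hub [ 0.55509854 -0.10589002] arrow [ 0.41368741 -0.14457472] 195.29961837994836 choc [ 0.47993267 -0.12517428] 194.38923425183702 5
pegs mod120 [16.3, 17.0, 14.5, 16.0, 16.0, 17.5, 16.5, 16.0, 17.5, 16.9, 15.7, 13.9, 15.9, 19.3]
lateral mm -1.232953128658256 r 0.07760019206935177
```

View pics/s2.png

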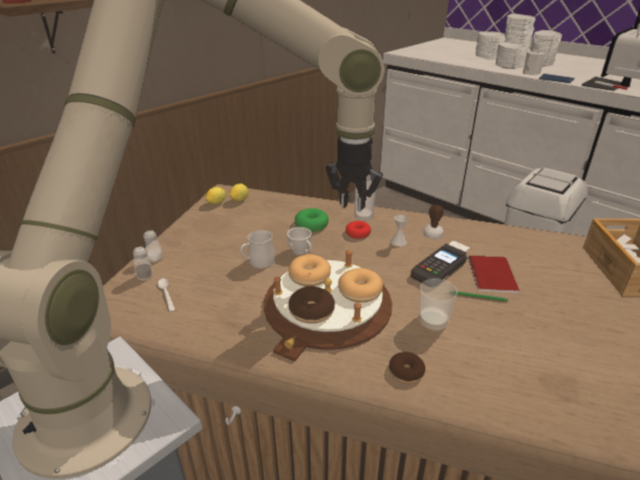

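The chocolate doughnut, at (312,303), is at the front in line with the arrow at (290,343). All three doughnuts are in place, the gripper is clear, and the jug, glass and cup haven't moved.

```bash
python3 -c "
from cell import robot
print(robot.job_done())"
```

```text
the job is handed in; nothing more can be done
None
```

I turned the stand until the chocolate doughnut's centre was about 1 mm off the arrow line by camera, lifted the gripper clear, and handed the job in; no verdict came back.

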